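Shut the heavy cover of the curing box

TASK

The curing box on the bench stands open with a pink mould in it. Bring its heavy cover over and lower it by the black bar under control, never letting it drop or slam, then push it gently down, with no more than 20 N, until the roller catch at the front has snapped in and the cover is fully home on its rubber buffers, and let go. Leave the mould, the jar and the bottles where they are.

Things in the scene. Friction and masses are not known exactly. Their poses are not given: they have to be found in the camera images.
- base: Grey open-topped box, 150 mm deep (x) x 200 wide (y) x 90 high, fixed. Origin: centre of its underside; z up, -x = front. The cover hinges along y at the back. Inside at the front a clamped steel striker carries two rubber buffers and, between them, a double roller catch. It sets the vent gap, anywhere from 8 to 34 mm, and is not measured: find it by feel.
- hinge (a point): Middle of the cover's hinge axis: 76 mm behind (+x) and 98 mm above the origin of the box; axes as the box. The middle of the bar lies 188 cos(a) - 6 sin(a) mm in front (-x) of this point and 188 sin(a) + 6 cos(a) mm above it, a = angle of the cover.
- bar (a point): Middle of the round black bar along the cover's free edge: 14 mm thick, 130 mm long, parallel to the hinge, 43 mm beyond the cover's edge, on a 10 mm rod at each end. Axes turn with the cover. Held from above by fingers closing across it (tool vertical), it turns between them as the cover swings. 30 N of grip carries and pushes it.
- cover (a joint): Angle of the cover (rad), a 150 x 200 x 12 mm steel frame with clear pane, 0.65 to 0.95 kg, hinge friction 0.19 N m. Near upright (1.3 to 1.85) it stays where it is left, stop at 1.9; below that it falls shut by its own weight (up to 4.5 N at the bar). Caught it reads -0.02 to 0.21, as the striker is set; resting on the rollers, not caught, 0.12 more.
- catch (a joint): How far a white spring roller of the catch is pushed aside (m). 0 at first; as the ball under the cover (125 mm from the hinge) is pushed between the two rollers over some 15 mm at the bar it rises to 0.0045, and is 0.002 to 0.0035 once caught. It takes 6 to 17 N down at the bar, then the force drops by 10 N or more (the catch pulls the cover in) and rises steeply on the buffers.
- stop (a joint): How far a black rubber buffer (14 mm across, 125 mm in front of the hinge) is squeezed by the cover (m): 0 until the cover meets it, about 0.001 with the cover caught and let go. The two together give 16 N per mm; over 0.0036 (some 23 N down at the bar) is too hard.
- mould: Pink round silicone-coloured mould, 84 mm across, 32 mm high, loose on the floor of the box. Origin at the centre of its underside.
- jar: Jar with white lid, 64 mm across, 85 mm high, standing beside the box. Origin at the centre of its underside.
- red_bottle: Red bottle with white cap, 38 mm across, 99 mm high, standing beside the box. Origin under its centre.
- blue_bottle: Blue bottle with white cap, 38 mm across, 100 mm high, standing beside the box. Origin under its centre.

How it is judged:
By the outcome, as a careful person would: the job done as asked, in the order asked, and still so for the second after the job is handed in, with the robot touching nothing.
It also fails if it takes over 70 s, if anything falls off the work surface, if the arm or the gripper's body presses on something with over 40 N, if the wrist force passes 120 N, or if a joint passes its speed limit or range.

ROBOT

A 6-joint arm with a two-finger parallel gripper is mounted at the origin on a cart in front of the work surface, level with it; the furniture and walls round the work are solid. World frame = base frame: x ahead of the robot, y to its left, z up, the work surface at z = 0. Lengths are in mm, angles in degrees, forces in N, time in s.
With the tool pointing down it reaches from about 350 to 850 mm from the base axis. Payload 8.1 kg.
Tool frame: the origin (TCP) lies at the very end of the fingers, on their centre line; the grasp point (between the pads) lies 19 mm behind it (r.grip_point_offset is the distance from the TCP to the grasp point, in mm); z points along the fingers, y is the line along which they close (so a half turn about z gives the same grasp; the last joint's range is limited). The gripper opens to 85 mm and grips with 20 to 120 N. Pads are 22 mm wide; open, the fingers measure 114 mm over their backs; the gripper's body (76 mm by 85 mm) begins 54 mm behind the grasp point. The pads swing forward as they close: fully open they stand 13 mm farther back than shut.
Start: joints at [-79.549, 7.471, 85.268, -0, 87.261, -4.893], TCP at [158.787, -578.612, 231.292] pointing down, gripper open.
Joint ranges: [-169.43, 169.43], [-51.17, 129.36], [1.28, 143.12], [-76.62, 256.62], [0, 156.53], [-152.29, 152.29]. Speed limits (degrees/s): [136.94, 136.94, 159.86, 180, 180, 180].

INTERFACE

Orientations are given as [roll, pitch, yaw] about the fixed x, y, z axes, in that order (R = Rz(yaw) Ry(pitch) Rx(roll)).
In Python, from bench import status, eyes, r gives the robot as it stands.
- The arm moves only by the shell command python3 -m handwheel 'ROWS' [FORCE]. ROWS is a JSON object whose one key "series" holds a list that holds one entry, the list of rows, each a list of 7 numbers: the shift along the tool's x, y, z in cm, then the turn, a rotation vector about the tool's x, y, z in rad, then the opening, from 0 (shut) to 1 (fully open). In form: {"series": [[[tx, ty, tz, rx, ry, rz, claw], ...]]}. A call has 1 to 12 rows; each row is the pose to reach, as a shift and turn from the pose commanded when the call began, along the tool's axes at that moment; what a row does not reach only later rows make up. A row lasts 1/8 s, in which the tool goes at most 62.5 mm and 10.7 degrees, less where a joint would pass 70% of its speed; a pose out of reach is approached as far as the arm can. A call with a gripper value outside its range is refused whole. The fingers move at their own pace and stop on an object; FORCE is the grip in N (left out, the last holds). Time passes only in rows, so rows that repeat a pose let the fingers close. It gives the time, the measured TCP pose, the force, the opening and the grip force at its end, in the units of the state.
- status.sense(): the state, without advancing time (a new reading comes with each control period).
- eyes.snapshot(name): name is "scene" or "top"; returns a dict with "img" (420x560x3 uint8, red, green, blue), "mtx" (3x3 intrinsics, pixels), "R" (3x3) and "t" (3): a world point X has camera coordinates R X + t. Camera axes: x right, y down, z forward; pixel columns grow to the right and rows downward; lengths in mm; the calibration is good to about 2 mm. A picture is of the moment at which its call begins. There is no depth.
- r.hand_in(): hands the job in; it is judged then, once.
The state is a dict: "time": time; "joint_pos": joint angles; "qd": joint speeds; "joint_efforts": joint torques, N m; "tool_pos": TCP position; "tcp_rot": TCP orientation; "ft_force": force on the tool from outside, world axes, zero at the start; "wrist_torque": the same for the moment, N m; "finger_gap": finger opening in mm; "grip_force": force on a finger pad.
Only numpy, scipy, OpenCV 4.12 (cv2) and the standard library are available. Lean on these libraries where they do the work, as an engineer would, in place of code of your own. Each camera call takes 0.05 s, during which the arm holds its last target. There are 200 camera calls.

## Working session

There is one attempt and no reset: what is moved stays moved. The work goes in short steps, Python scripts to look and compute and a shell command to move; the robot and the scene stay as the last step left them, time stands still between calls to the robot, and variables do not carry over. Pictures are saved under pics/ and viewed, at most 10 in all, crops included, and the job is handed in when it is done.

```bash
mkdir -p pics; ls
python3 - <<'E'
from bench import status, eyes, r
import cv2,numpy as np
for n in("scene","top"):
    s=eyes.snapshot(n); cv2.imwrite(f"pics/{n}0.png",s["img"][:,:,::-1])
    print(n,s["mtx"].round(1).tolist(),s["R"].round(4).tolist(),s["t"].round(1).tolist())
st=status.sense()
for k,v in st.items(): print(k,v)
E
```

```text
pics
scene [[413.0, 0.0, 278.3], [0.0, 413.0, 212.2], [0.0, 0.0, 1.0]] [[-0.8071, -0.5899, 0.0228], [-0.3538, 0.4524, -0.8187], [0.4726, -0.6688, -0.5738]] [517.3, 147.0, 827.5]
top [[430.2, 0.0, 271.5], [0.0, 430.2, 206.9], [0.0, 0.0, 1.0]] [[-0.0113, -0.9995, 0.0282], [-0.9943, 0.0082, -0.106], [0.1057, -0.0293, -0.994]] [224.2, 506.9, 921.2]
time 0.1
joint_pos [-7.95495688e+01  7.51046351e+00  8.53238931e+01  1.10091009e-03
  8.72624444e+01 -4.89284476e+00]
qd [ 0.07308991 -0.06332978 -0.13767544  0.12835243  0.03970036  0.01869165]
joint_efforts [ 7.61792762e-04 -5.70950782e+01 -5.01942372e+01 -2.98876021e-04
  8.16009444e-03  9.36507064e-06]
tool_pos [ 158.69958428 -578.10854226  230.34447163]
tcp_rot [-1.79903645e+02 -9.35195703e-03  1.53432146e+01]
ft_force [ 0.94279871 -0.16233682  0.86657224]
wrist_torque [-0.00066323 -0.02709415  0.04223392]
grip_force 0.0
finger_gap 85.1017203126505
```

View pics/scene0.png

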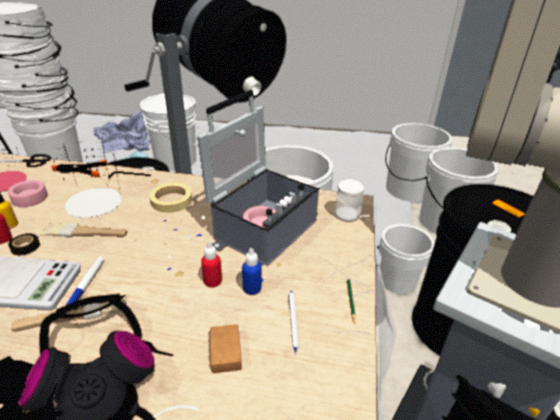

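View pics/top0.png

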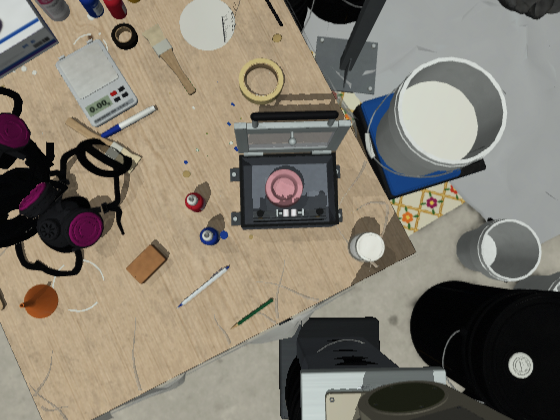

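The scene view shows the open grey box (about 265,215) with its cover upright and the black bar near (233,102). In the top view the box is at (288,190), the bar at (295,116), the jar at (370,247), and the bottles at (194,202) and (209,236). I'll enlarge both to pick points.

Run:
```python
import cv2,numpy as np
a=cv2.imread("pics/top0.png")[95:245,215:365]; b=cv2.imread("pics/scene0.png")[75:265,185:335]
a=cv2.resize(a,None,fx=4,fy=4,interpolation=cv2.INTER_CUBIC)[:600,:]
b=cv2.resize(b,None,fx=3.1,fy=3.1,interpolation=cv2.INTER_CUBIC)
a=cv2.resize(a,(400,400)) if 0 else a
cv2.imwrite("pics/c_top.png",a); cv2.imwrite("pics/c_scene.png",b); print(a.shape,b.shape)
```

```text
(600, 600, 3) (589, 465, 3)
```

View pics/c_top.png

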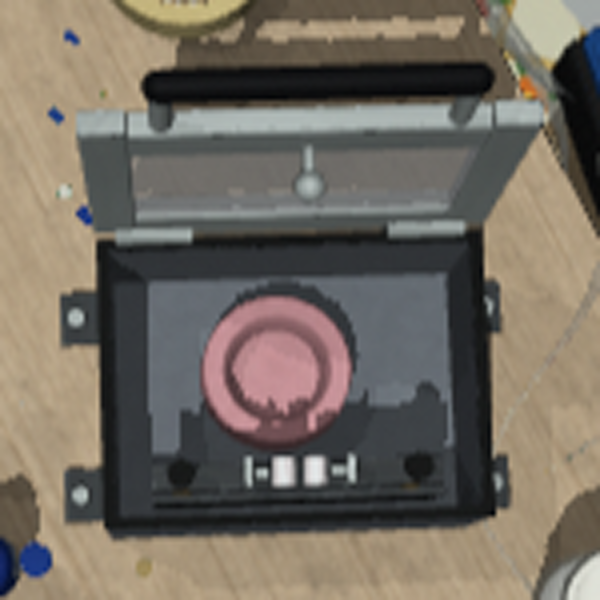

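View pics/c_scene.png

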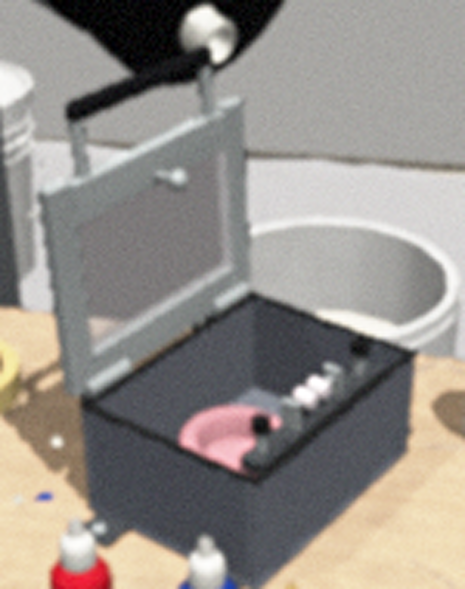

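The crops show the bar ends in the top crop at (146,86) and (492,77), and in the scene crop at (70,111) and (212,57). The box rim corners are clear in both. I'll triangulate the points and fit the box pose and cover angle.

```bash
cat > h.py <<'E'
from bench import status, eyes, r
import cv2,numpy as np
from scipy.optimize import least_squares
S={n:eyes.snapshot(n) for n in("top","scene")}
P={n:s["mtx"]@np.c_[s["R"],s["t"]] for n,s in S.items()}
def proj(n,X): q=P[n]@np.append(X,1); return q[:2]/q[2]
def tri(a,b): X=cv2.triangulatePoints(P["top"],P["scene"],np.float64(a),np.float64(b)).ravel(); return X[:3]/X[3]
E
python3 - <<'E'
from h import *
top=lambda u,v:((u+.5)/4-.5+215,(v+.5)/4-.5+95); sc=lambda u,v:((u+.5)/3.1-.5+185,(v+.5)/3.1-.5+75)
pts={'barL':(top(146,86),sc(70,111)),'barR':(top(492,77),sc(211,58)),
'BL':(top(100,241),sc(85,402)),'BR':(top(483,233),sc(253,293)),'FL':(top(105,526),sc(255,480)),'FR':(top(495,515),sc(413,352))}
for k,(a,b) in pts.items():
    X=tri(a,b); print(k,X.round(1),"reproj",np.linalg.norm(proj("top",X)-a).round(2),np.linalg.norm(proj("scene",X)-b).round(2))
def model(p):
    x,y,w,a,bl=p; c,s=np.cos(w),np.sin(w); T=lambda q:np.array([x+c*q[0]-s*q[1],y+s*q[0]+c*q[1],q[2]])
    bx=76-(188*np.cos(a)-6*np.sin(a)); bz=98+188*np.sin(a)+6*np.cos(a)
    return {'barL':T((bx,65,bz)),'barR':T((bx,-65,bz)),'BL':T((75,100,90)),'BR':T((75,-100,90)),'FL':T((-75,100,90)),'FR':T((-75,-100,90))}
def res(p):
    m=model(p); return np.concatenate([np.r_[proj("top",m[k])-a,proj("scene",m[k])-b] for k,(a,b) in pts.items()])
f=least_squares(res,[560,0,0,1.7,0],loss='soft_l1'); print(f.x.round(4),np.degrees(f.x[2])); print(f.fun.reshape(-1,4).round(1))
m=model(f.x); print({k:v.round(0) for k,v in m.items()}, (m['barL']+m['barR'])/2)
E
```

```text
barL [628.5 258.2 287.4] reproj 0.16 0.14
barR [633.1 116.4 282.1] reproj 0.56 0.46
BL [609.  285.3  94.4] reproj 0.35 0.37
BR [614.5  87.8  90.5] reproj 0.43 0.39
FL [463.3 283.8  95.1] reproj 0.12 0.14
FR [468.   85.8  91.3] reproj 0.51 0.5
[539.6693 185.2044  25.1496 -23.5124   0.    ] 1440.967407268379
[[ 4.1 -0.3  1.8 -0.2]
 [-2.6  0.5 -1.7 -0.8]
 [-0.3 -1.1 -2.   1.3]
 [ 0.3 -1.2  0.1 -0.2]
 [-0.   0.2  0.2  2.2]
 [ 0.5  0.4  1.5  0.4]]
{'barL': array([630., 252., 285.]), 'barR': array([632., 122., 285.]), 'BL': array([613., 286.,  90.]), 'BR': array([616.,  86.,  90.]), 'FL': array([463., 284.,  90.]), 'FR': array([466.,  84.,  90.])} [630.95834352 186.74591944 285.47225746]
```

```bash
cat > d.py <<'E'
# print shift (cm, tool axes) and turn needed to bring the measured TCP to world x y z yaw
import sys,numpy as np
from scipy.spatial.transform import Rotation as R
from bench import status
s=status.sense(); q=R.from_euler('xyz',s['tcp_rot'],degrees=True)
print('t',s['time'],'tcp',s['tool_pos'].round(1),s['tcp_rot'].round(2),'F',s['ft_force'].round(1),'gap',round(s['finger_gap'],1),'j',s['joint_pos'].round(0))
if len(sys.argv)>1:
    x,y,z,w=map(float,sys.argv[1:]); 
    print((q.inv().apply(np.array([x,y,z])-s['tool_pos'])/10).round(2),(q.inv()*R.from_euler('xyz',[180,0,w],degrees=True)).as_rotvec().round(3))
E
python3 d.py 158.7 -578 340 15.34; python3 d.py 631 187 340 91.3
```

```text
t 0.2 tcp [ 158.7 -578.3  230.6] [-1.7993e+02 -1.0000e-02  1.5340e+01] F [ 0.2 -0.5 -0.6] gap 85.7 j [-80.   8.  85.  -0.  87.  -5.]
[ 1.000e-02 -4.000e-02 -1.094e+01] [-0.001 -0.     0.   ]
t 0.2 tcp [ 158.7 -578.3  230.6] [-1.7993e+02 -1.0000e-02  1.5340e+01] F [ 0.2 -0.5 -0.6] gap 85.7 j [-80.   8.  85.  -0.  87.  -5.]
[ 65.79 -61.32 -10.86] [-1.000e-03 -1.000e-03 -1.326e+00]
```

```bash
python3 -m handwheel '{"series": [[[0,0,-5,0,0,0,0.6],[0,0,-10.9,0,0,0,0.6],[3.6,-3.4,-11,0,0,-0.1,0.6],[7.2,-6.8,-11,0,0,-0.2,0.6],[10.8,-10.2,-11,0,0,-0.3,0.6],[14.4,-13.6,-11,0,0,-0.4,0.6],[18,-17,-11,0,0,-0.5,0.6],[21.6,-20.4,-11,0,0,-0.6,0.6],[25.2,-23.8,-11,0,0,-0.7,0.6],[28.8,-27.2,-11,0,0,-0.8,0.6],[32.4,-30.6,-11,0,0,-0.9,0.6],[36,-34,-11,0,0,-1,0.6]]]}' 30; python3 d.py 631 187 340 91.3
```

```text
time: 1.7
tool_pos: [416.5, -153.9, 341.3]
tcp_rot: [180.0, 0.0, 72.8]
ft_force: [1.0, -0.6, -1.1]
finger_gap: 51.2
grip_force: 0.0
t 1.7 tcp [ 416.5 -153.9  341.3] [179.98   0.    72.82] F [ 1.  -0.6 -1.1] gap 51.2 j [-27. -18.  98.  -0. 100. -10.]
[38.91 10.42  0.13] [ 0.     0.    -0.322]
```

```bash
python3 -m handwheel '{"series": [[[4.5,1.2,0,0,0,-0.05,0.6],[9,2.4,0,0,0,-0.1,0.6],[13.5,3.6,0,0,0,-0.15,0.6],[18,4.8,0,0,0,-0.2,0.6],[22.5,6,0,0,0,-0.25,0.6],[27,7.2,0,0,0,-0.3,0.6],[31.5,8.4,0,0,0,-0.322,0.6],[35.5,9.5,0,0,0,-0.322,0.6],[38.9,10.4,0,0,0,-0.322,0.6],[38.9,10.4,0,0,0,-0.322,0.6]]]}'; python3 d.py 631 187 340 91.3
python3 - <<'E'
from h import *
t=S["top"]["img"][80:200,220:370,::-1];s=S["scene"]["img"][40:200,170:320,::-1]
A=np.hstack([cv2.resize(t,(400,320)),cv2.resize(s,(400,427))[:320]]);cv2.imwrite("pics/hover.png",A)
E
```

```text
time: 2.95
tool_pos: [631.5, 186.9, 339.6]
tcp_rot: [-179.9, 0.0, 91.2]
ft_force: [0.0, 0.7, -0.1]
finger_gap: 51.2
grip_force: 0.0
t 2.95 tcp [631.5 186.9 339.6] [-179.87    0.     91.24] F [ 0.   0.7 -0.1] gap 51.2 j [ 12.  16.  64.   0. 100.  11.]
[ 0.01 -0.05 -0.04] [-0.002  0.    -0.001]
```

View pics/hover.png

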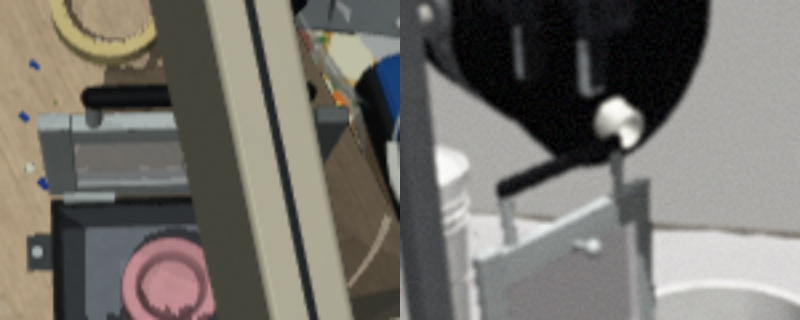

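In the hover view the arm covers the right part of the bar from above. In the scene crop the gripper can't be picked out against the black lamp, so I'll look at the full frame.

Run:
```python
from h import *
cv2.imwrite("pics/hover2.png",cv2.resize(S["scene"]["img"][0:230,130:430,::-1],(780,598),interpolation=cv2.INTER_CUBIC))
print([proj("scene",(631,187,z)).round(0) for z in(285,340,420)])
```

```text
[array([231., 101.]), array([230.,  74.]), array([228.,  30.])]
```

View pics/hover2.png

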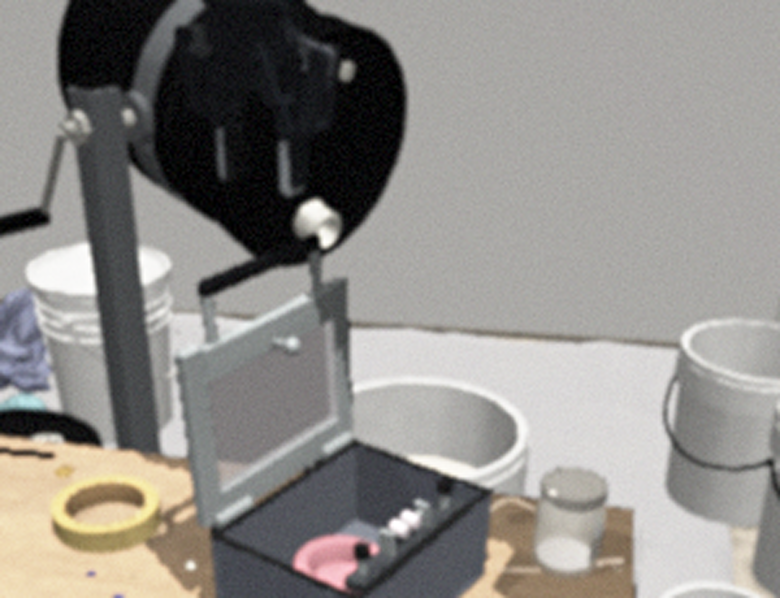

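The fingers show at crop (222,180) and (290,193), straddling the bar at about (265,265), so the fix is good. Now I descend and close.

```bash
python3 -m handwheel '{"series": [[[0,0,2.5,0,0,0,0.6],[0,0,5,0,0,0,0.6],[0,0,6.2,0,0,0,0.6],[0,0,7.3,0,0,0,0.6],[0,0,7.3,0,0,0,0.4],[0,0,7.3,0,0,0,0.2],[0,0,7.3,0,0,0,0.05],[0,0,7.3,0,0,0,0.05],[0,0,7.3,0,0,0,0.05],[0,0,7.3,0,0,0,0.05]]]}' 30; python3 d.py
```

```text
time: 4.4
tool_pos: [631.8, 184.9, 269.5]
tcp_rot: [179.9, -0.0, 91.1]
ft_force: [-0.6, 0.0, 5.4]
finger_gap: 13.0
grip_force: 29.7
t 4.4 tcp [631.8 184.9 269.5] [ 1.7989e+02 -2.0000e-02  9.1090e+01] F [-0.6  0.   5.4] gap 13.0 j [12. 16. 72. -0. 92. 11.]
```

Run:
```python
import numpy as np
for f0,f1 in((1.652,1.03),(1.03,0.43)):
    for f in np.linspace(f0,f1,13)[1:]:
        print(round(f,3),np.round([-18.81*(np.cos(f)-np.cos(f0)),18.81*(np.sin(f0)-np.sin(f))],2))
```

```text
1.6 [-0.97 -0.05]
1.548 [-1.95 -0.06]
1.496 [-2.92 -0.01]
1.445 [-3.89  0.09]
1.393 [-4.86  0.24]
1.341 [-5.81  0.43]
1.289 [-6.75  0.68]
1.237 [-7.68  0.97]
1.186 [-8.6   1.32]
1.134 [-9.49  1.71]
1.082 [-10.36   2.14]
1.03 [-11.21   2.62]
0.98 [-0.79  0.5 ]
0.93 [-1.56  1.05]
0.88 [-2.3   1.63]
0.83 [-3.01  2.25]
0.78 [-3.69  2.9 ]
0.73 [-4.33  3.58]
0.68 [-4.94  4.3 ]
0.63 [-5.52  5.04]
0.58 [-6.05  5.82]
0.53 [-6.55  6.62]
0.48 [-7.    7.44]
0.43 [-7.41  8.28]
```

```bash
python3 -m handwheel '{"series": [[[0,-0.97,-0.05,0,0,0,0.05],[0,-1.95,-0.06,0,0,0,0.05],[0,-2.92,0,0,0,0,0.05],[0,-3.89,0.09,0,0,0,0.05],[0,-4.86,0.24,0,0,0,0.05],[0,-5.81,0.43,0,0,0,0.05],[0,-6.75,0.68,0,0,0,0.05],[0,-7.68,0.97,0,0,0,0.05],[0,-8.6,1.32,0,0,0,0.05],[0,-9.49,1.71,0,0,0,0.05],[0,-10.36,2.14,0,0,0,0.05],[0,-11.21,2.62,0,0,0,0.05]]]}' 30; python3 d.py
```

```text
time: 5.9
tool_pos: [518.5, 182.6, 241.6]
tcp_rot: [-180.0, 0.0, 91.1]
ft_force: [1.6, -2.2, 2.8]
finger_gap: 13.0
grip_force: 31.8
t 5.9 tcp [518.5 182.6 241.6] [-1.7997e+02  1.0000e-02  9.1090e+01] F [ 1.6 -2.2  2.8] gap 13.0 j [14. -1. 93. -0. 88. 13.]
```

```bash
python3 -m handwheel '{"series": [[[0,-0.79,0.4,0,0,0,0.05],[0,-1.56,0.9,0,0,0,0.05],[0,-2.3,1.5,0,0,0,0.05],[0,-3.01,2.1,0,0,0,0.05],[0,-3.69,2.75,0,0,0,0.05],[0,-4.33,3.4,0,0,0,0.05],[0,-4.94,4.1,0,0,0,0.05],[0,-5.52,4.85,0,0,0,0.05],[0,-6.05,5.65,0,0,0,0.05],[0,-6.55,6.45,0,0,0,0.05],[0,-7,7.25,0,0,0,0.05],[0,-7.41,8.1,0,0,0,0.05]]]}' 30; python3 d.py
```

```text
time: 7.4
tool_pos: [444.7, 181.2, 160.5]
tcp_rot: [-180.0, -0.0, 91.1]
ft_force: [-0.9, -2.3, 0.9]
finger_gap: 12.8
grip_force: 31.9
t 7.4 tcp [444.7 181.2 160.5] [-179.98   -0.     91.09] F [-0.9 -2.3  0.9] gap 12.8 j [ 16.  -9. 109.   0.  80.  15.]
```

```bash
f(){ grep -E "tool_pos|force"|tr '\n' ' '; echo; }
python3 -m handwheel '{"series": [[[0,0,0,0,0,0,0.05],[0,0,0,0,0,0,0.05]]]}' 30 |f
python3 -m handwheel '{"series": [[[0,-0.11,0.27,0,0,0,0.05],[0,-0.11,0.27,0,0,0,0.05]]]}' 30 |f
python3 -m handwheel '{"series": [[[0,-0.11,0.27,0,0,0,0.05],[0,-0.11,0.27,0,0,0,0.05]]]}' 30 |f
python3 -m handwheel '{"series": [[[0,-0.11,0.27,0,0,0,0.05],[0,-0.11,0.27,0,0,0,0.05]]]}' 30 |f
```

```text
tool_pos: [444.9, 181.3, 160.8] ft_force: [-2.8, -2.0, -2.9] grip_force: 31.7 
tool_pos: [443.8, 181.2, 158.3] ft_force: [-3.7, -2.1, -0.9] grip_force: 31.9 
tool_pos: [442.6, 181.2, 155.6] ft_force: [-4.0, -2.6, -1.0] grip_force: 32.0 
tool_pos: [441.5, 181.2, 152.9] ft_force: [-5.5, -3.1, -0.6] grip_force: 32.1
```

```bash
f(){ grep -E "tool_pos|force"|tr '\n' ' '; echo; }
python3 -m handwheel '{"series": [[[0,-0.25,0.27,0,0,0,0.05],[0,-0.25,0.27,0,0,0,0.05]]]}' 30 |f
python3 -m handwheel '{"series": [[[0,-0.13,0.27,0,0,0,0.05],[0,-0.13,0.27,0,0,0,0.05]]]}' 30 |f
python3 -m handwheel '{"series": [[[0,-0.11,0.27,0,0,0,0.05],[0,-0.11,0.27,0,0,0,0.05]]]}' 30 |f
```

```text
tool_pos: [440.3, 181.2, 150.5] ft_force: [5.1, -1.1, -5.6] grip_force: 31.5 
tool_pos: [439.2, 181.2, 147.8] ft_force: [6.1, -1.5, -4.9] grip_force: 31.4 
tool_pos: [438.2, 181.1, 145.2] ft_force: [6.3, -2.0, -4.7] grip_force: 31.4
```

```bash
f(){ grep -E "tool_pos|force"|tr '\n' ' '; echo; }
python3 -m handwheel '{"series": [[[0,-0.03,0.27,0,0,0,0.05],[0,-0.03,0.27,0,0,0,0.05]]]}' 30 |f
python3 -m handwheel '{"series": [[[0,-0.09,0.27,0,0,0,0.05],[0,-0.09,0.27,0,0,0,0.05]]]}' 30 |f
python3 -m handwheel '{"series": [[[0,-0.08,0.27,0,0,0,0.05],[0,-0.08,0.27,0,0,0,0.05]]]}' 30 |f
python3 -m handwheel '{"series": [[[0,-0.08,0.27,0,0,0,0.05],[0,-0.08,0.27,0,0,0,0.05]]]}' 30 |f
```

```text
tool_pos: [437.0, 181.1, 142.1] ft_force: [4.9, -2.6, -3.9] grip_force: 31.4 
tool_pos: [435.9, 181.1, 139.2] ft_force: [6.2, -1.5, -4.9] grip_force: 31.2 
tool_pos: [435.1, 181.1, 136.5] ft_force: [6.3, -1.1, -4.4] grip_force: 31.2 
tool_pos: [434.2, 181.0, 133.7] ft_force: [6.3, -1.2, -4.7] grip_force: 31.1
```

```bash
f(){ grep -E "tool_pos|force"|tr '\n' ' '; echo; }
python3 -m handwheel '{"series": [[[0,-0.04,0.25,0,0,0,0.05],[0,-0.04,0.25,0,0,0,0.05]]]}' 30 |f
python3 -m handwheel '{"series": [[[0,-0.06,0.25,0,0,0,0.05],[0,-0.06,0.25,0,0,0,0.05]]]}' 30 |f
python3 -m handwheel '{"series": [[[0,-0.06,0.25,0,0,0,0.05],[0,-0.06,0.25,0,0,0,0.05]]]}' 30 |f
python3 -m handwheel '{"series": [[[0,-0.06,0.25,0,0,0,0.05],[0,-0.06,0.25,0,0,0,0.05]]]}' 30 |f
```

```text
tool_pos: [433.5, 181.0, 131.2] ft_force: [3.9, -1.6, -2.7] grip_force: 31.1 
tool_pos: [432.7, 181.0, 128.6] ft_force: [1.6, -1.4, -3.9] grip_force: 31.0 
tool_pos: [432.3, 181.0, 126.7] ft_force: [-1.9, -2.2, 2.3] grip_force: 31.5 
tool_pos: [431.9, 181.1, 125.0] ft_force: [-4.6, -2.6, 8.2] grip_force: 32.3
```

```bash
f(){ grep -E "tool_pos|force"|tr '\n' ' '; echo; }
python3 -m handwheel '{"series": [[[0,-0.08,0.1,0,0,0,0.05],[0,-0.08,0.1,0,0,0,0.05]]]}' 30 |f
python3 -m handwheel '{"series": [[[0,-0.02,0.1,0,0,0,0.05],[0,-0.02,0.1,0,0,0,0.05]]]}' 30 |f
python3 -m handwheel '{"series": [[[0,-0.02,0.1,0,0,0,0.05],[0,-0.02,0.1,0,0,0,0.05]]]}' 30 |f
```

```text
tool_pos: [431.9, 181.1, 124.5] ft_force: [-3.4, -4.6, 9.6] grip_force: 32.4 
tool_pos: [431.6, 181.0, 123.6] ft_force: [-2.5, -4.0, 12.3] grip_force: 32.5 
tool_pos: [431.4, 181.0, 122.5] ft_force: [-3.2, -3.8, 11.0] grip_force: 32.5
```

```bash
f(){ grep -E "tool_pos|force"|tr '\n' ' '; echo; }
python3 -m handwheel '{"series": [[[0,-0.03,0.1,0,0,0,0.05],[0,-0.03,0.1,0,0,0,0.05]]]}' 30 |f
python3 -m handwheel '{"series": [[[0,-0.02,0.1,0,0,0,0.05],[0,-0.02,0.1,0,0,0,0.05]]]}' 30 |f
python3 -m handwheel '{"series": [[[0,-0.02,0.1,0,0,0,0.05],[0,-0.02,0.1,0,0,0,0.05]]]}' 30 |f
```

```text
tool_pos: [431.2, 181.0, 121.5] ft_force: [-3.1, -3.7, 10.1] grip_force: 32.4 
tool_pos: [430.9, 181.0, 120.3] ft_force: [-1.4, -4.3, 8.5] grip_force: 32.3 
tool_pos: [430.7, 181.1, 119.1] ft_force: [-1.6, -3.7, 6.6] grip_force: 32.2
```

```bash
f(){ grep -E "tool_pos|force"|tr '\n' ' '; echo; }
python3 -m handwheel '{"series": [[[0,-0.03,0.1,0,0,0,0.05],[0,-0.03,0.1,0,0,0,0.05]]]}' 30 |f
python3 -m handwheel '{"series": [[[0,-0.02,0.1,0,0,0,0.05],[0,-0.02,0.1,0,0,0,0.05]]]}' 30 |f
python3 -m handwheel '{"series": [[[0,-0.02,0.1,0,0,0,0.05],[0,-0.02,0.1,0,0,0,0.05]]]}' 30 |f
python3 -m handwheel '{"series": [[[0,-0.02,0.1,0,0,0,0.05],[0,-0.02,0.1,0,0,0,0.05]]]}' 30 |f
```

```text
tool_pos: [430.4, 181.0, 118.1] ft_force: [-1.5, -3.7, 5.9] grip_force: 32.1 
tool_pos: [430.2, 181.0, 117.0] ft_force: [-0.6, -1.8, 5.6] grip_force: 32.1 
tool_pos: [430.0, 181.0, 115.8] ft_force: [-0.4, -3.3, 4.5] grip_force: 32.0 
tool_pos: [429.7, 181.0, 114.3] ft_force: [3.1, -2.6, 2.7] grip_force: 31.9
```

```bash
f(){ grep -E "tool_pos|force"|tr '\n' ' '; echo; }
python3 -m handwheel '{"series": [[[0,-0.01,0.1,0,0,0,0.05],[0,-0.01,0.1,0,0,0,0.05]]]}' 30 |f
python3 -m handwheel '{"series": [[[0,-0.01,0.1,0,0,0,0.05],[0,-0.01,0.1,0,0,0,0.05]]]}' 30 |f
python3 -m handwheel '{"series": [[[0,-0.01,0.1,0,0,0,0.05],[0,-0.01,0.1,0,0,0,0.05]]]}' 30 |f
python3 -m handwheel '{"series": [[[0,-0.01,0.1,0,0,0,0.05],[0,-0.01,0.1,0,0,0,0.05]]]}' 30 |f
```

```text
tool_pos: [429.4, 181.0, 113.0] ft_force: [5.0, -1.8, -0.1] grip_force: 31.7 
tool_pos: [429.2, 181.0, 111.9] ft_force: [6.6, -1.6, -1.1] grip_force: 31.7 
tool_pos: [429.0, 181.0, 110.7] ft_force: [5.4, -1.3, -2.2] grip_force: 31.6 
tool_pos: [428.8, 181.0, 109.5] ft_force: [7.0, -1.4, -4.3] grip_force: 31.3
```

```bash
f(){ grep -E "tool_pos|force"|tr '\n' ' '; echo; }
python3 -m handwheel '{"series": [[[0,0.03,0.1,0,0,0,0.05],[0,0.03,0.1,0,0,0,0.05]]]}' 30 |f
python3 -m handwheel '{"series": [[[0,0,0.1,0,0,0,0.05],[0,0,0.1,0,0,0,0.05]]]}' 30 |f
python3 -m handwheel '{"series": [[[0,-0.01,0.1,0,0,0,0.05],[0,-0.01,0.1,0,0,0,0.05]]]}' 30 |f
```

```text
tool_pos: [428.6, 181.0, 108.2] ft_force: [5.4, -0.2, -6.3] grip_force: 31.1 
tool_pos: [428.4, 180.9, 107.4] ft_force: [3.9, 1.9, -7.1] grip_force: 30.9 
tool_pos: [428.3, 180.9, 106.5] ft_force: [2.5, 0.3, -8.4] grip_force: 30.8
```

```bash
f(){ grep -E "tool_pos|force"|tr '\n' ' '; echo; }
python3 -m handwheel '{"series": [[[0,0,0.1,0,0,0,0.05],[0,0,0.1,0,0,0,0.05]]]}' 30 |f
python3 -m handwheel '{"series": [[[0,0,0.1,0,0,0,0.05],[0,0,0.1,0,0,0,0.05]]]}' 30 |f
python3 -m handwheel '{"series": [[[0,-0.01,0.1,0,0,0,0.05],[0,-0.01,0.1,0,0,0,0.05]]]}' 30 |f
```

```text
tool_pos: [428.2, 180.9, 105.6] ft_force: [-0.3, 1.1, -8.2] grip_force: 30.8 
tool_pos: [428.1, 180.9, 104.6] ft_force: [-4.0, 1.2, -7.6] grip_force: 30.9 
tool_pos: [428.1, 180.9, 103.9] ft_force: [-5.1, 1.5, -5.2] grip_force: 31.2
```

```bash
f(){ grep -E "tool_pos|force"|tr '\n' ' '; echo; }
python3 -m handwheel '{"series": [[[0,-0.06,0.1,0,0,0,0.05],[0,-0.06,0.1,0,0,0,0.05]]]}' 30 |f
python3 -m handwheel '{"series": [[[0,-0.01,0.1,0,0,0,0.05],[0,-0.01,0.1,0,0,0,0.05]]]}' 30 |f
python3 -m handwheel '{"series": [[[0,-0.01,0.1,0,0,0,0.05],[0,-0.01,0.1,0,0,0,0.05]]]}' 30 |f
```

```text
tool_pos: [428.0, 180.9, 103.4] ft_force: [-5.3, 0.9, -2.0] grip_force: 31.4 
tool_pos: [428.0, 180.9, 102.7] ft_force: [-7.4, 0.3, 0.7] grip_force: 31.7 
tool_pos: [427.9, 180.9, 102.0] ft_force: [-7.8, -0.9, 3.3] grip_force: 32.1
```

```bash
f(){ grep -E "tool_pos|force"|tr '\n' ' '; echo; }
python3 -m handwheel '{"series": [[[0,-0.08,0.1,0,0,0,0.05],[0,-0.08,0.1,0,0,0,0.05]]]}' 30 |f
python3 -m handwheel '{"series": [[[0,-0.01,0.1,0,0,0,0.05],[0,-0.01,0.1,0,0,0,0.05]]]}' 30 |f
python3 -m handwheel '{"series": [[[0,0,0.05,0,0,0,0.05],[0,0,0.05,0,0,0,0.05]]]}' 30 |f
```

```text
tool_pos: [427.8, 181.0, 101.6] ft_force: [-7.4, -1.3, 5.6] grip_force: 32.2 
tool_pos: [427.8, 181.0, 100.9] ft_force: [-8.5, -1.6, 9.8] grip_force: 32.5 
tool_pos: [427.8, 181.0, 100.7] ft_force: [-9.2, -2.8, 10.9] grip_force: 32.8
```

```bash
f(){ grep -E "tool_pos|force|gap"|tr '\n' ' '; echo; }
python3 -m handwheel '{"series": [[[0,0,-0.12,0,0,0,0.05],[0,0,-0.25,0,0,0,0.05],[0,0,-0.25,0,0,0,0.05]]]}' 30 |f
python3 -m handwheel '{"series": [[[0,0,0,0,0,0,0.35],[0,0,0,0,0,0,0.35],[0,0,0,0,0,0,0.35],[0,0,0,0,0,0,0.35]]]}' |f
```

```text
tool_pos: [427.9, 180.9, 102.1] ft_force: [-4.6, -1.0, 3.9] finger_gap: 13.0 grip_force: 32.1 
tool_pos: [427.2, 180.9, 101.0] ft_force: [0.5, -0.2, 0.2] finger_gap: 30.1 grip_force: 0.0
```

```bash
python3 -m handwheel '{"series": [[[0,0,-0.5,0,0,0,0.35],[0,0,-1.5,0,0,0,0.35],[0,0,-3,0,0,0,0.35],[0,0,-5,0,0,0,0.35],[0,0,-8,0,0,0,0.35],[0,0,-12,0,0,0,0.35],[0,0,-16,0,0,0,0.35],[0,-2,-20,0,0,0,0.35],[0,-4,-22,0,0,0,0.35],[0,-4,-22,0,0,0,0.35]]]}'
python3 - <<'E'
from h import *
t=S["top"]["img"][140:260,170:390,::-1];s=S["scene"]["img"][130:300,180:380,::-1]
cv2.imwrite("pics/end.png",np.vstack([cv2.resize(t,(550,300),interpolation=2),np.pad(cv2.resize(s,(352,299),interpolation=2),((0,0),(0,198),(0,0)))]))
E
```

```text
time: 19.77
tool_pos: [387.6, 180.6, 324.5]
tcp_rot: [179.7, -0.1, 91.1]
ft_force: [0.4, 0.4, -0.6]
finger_gap: 29.8
grip_force: 0.0
```

View pics/end.png

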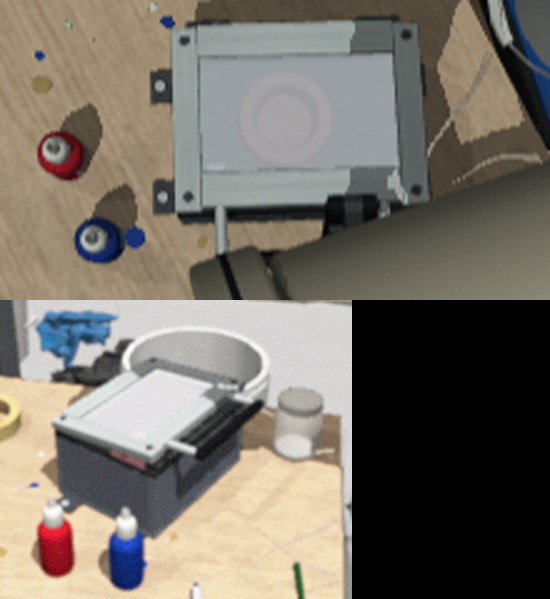

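The lower view shows the cover shut with the bar at about crop (170–265, 400–455), and both bottles and the jar standing upright. I'll check the bar's projected position against caught and uncaught angles.

Run:
```python
from h import *
for a in(.06,.08,.10,.20):
    x=615.7-(188*np.cos(a)-6*np.sin(a)); z=98+188*np.sin(a)+6*np.cos(a)
    print(a,[(((proj("scene",(x+o,184+y,z))-(180,130))*1.76)).round(0) for y,o in((65,-1.3),(-65,1.3))])
g=S["scene"]["img"][130:300,180:380,::-1]; cv2.imwrite("pics/bar.png",cv2.resize(g[40:100,60:160],(800,480),interpolation=2))
```

```text
0.06 [array([199., 158.]), array([258., 107.])]
0.08 [array([199., 155.]), array([258., 105.])]
0.1 [array([199., 152.]), array([258., 102.])]
0.2 [array([197., 137.]), array([256.,  88.])]
```

View pics/bar.png

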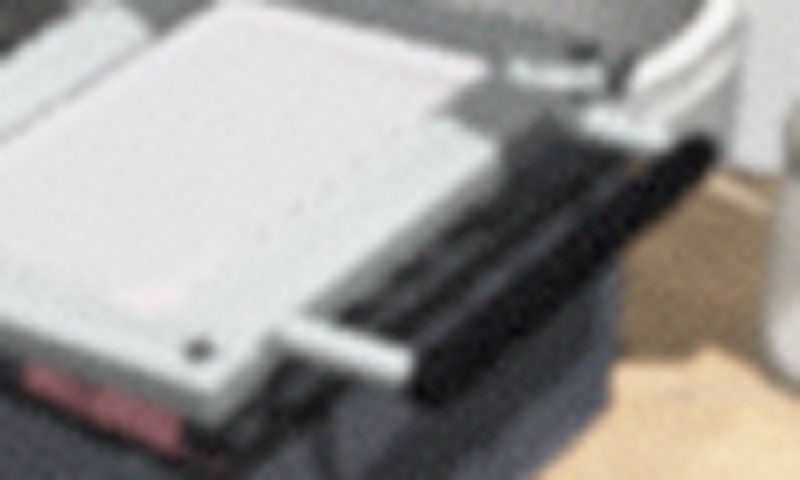

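The bar ends at crop (430,375) and (705,155) map to (200,153) and (261,105). That matches a of about 0.08–0.09 (caught) and not 0.20 (resting on the rollers).

```bash
python3 -c "
from bench import r
print(r.hand_in())"
```

```text
the job is handed in; nothing more can be done
None
```

The cover is closed, caught and resting on its buffers (angle about 0.08 rad, at most about 12 N measured downward push), the bar is released with the arm clear, the bottles and jar stand undisturbed and the mould shows through the pane, and the job is handed in at about 20 s; no verdict came back.

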